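Seat a glued lure eye with the sprung pusher

TASK

Pull the small cabinet's drawer all the way out to its stop: inside, a lure lies on a brass stand with a freshly glued yellow eye. Then take the yellow-handled pusher out of the tool caddy and press its rubber tip on the middle of that eye, square to the eye's face and lightly, with the sprung tip pushed about halfway in (about 4 N, never hard). Finish while still holding it pressed there so the glue can grab, with the drawer still out, and leave the other things on the bench undisturbed.

Things in the scene. Friction and masses are not known exactly. Their poses are not given: they have to be found in the camera images.
- cab_drawer0 (a joint): How far the drawer of the small wooden cabinet is pulled out, in m: 0 shut, 0.150 at its stop. It slides along the cabinet's own -x, takes a few N, stays where it is left. At the start it is 0 to 0.02.
- cab_drawer0_handle (a point): Middle of the drawer's brass bar handle: round bar 11 mm thick, 120 mm long, level along the point's y, axis 35 mm (29 mm of free gap) from the drawer front and 62 mm above the table; 8 mm posts hold it 51 mm either side of the middle. The point's -x is the pull direction. The cabinet's top is 38 mm higher than the bar and, with the drawer shut, begins 50 mm behind it.
- cab: Wooden cabinet with one drawer, 220 deep (x) x 260 wide (y) x 100 mm high, fixed. Origin under its centre; its front faces its own -x. Drawer floor 22 mm, drawer side walls' tops 78 mm, drawer front's top 90 mm above the table. The lure stand is in the front part of the drawer, hidden under the cabinet's top until the drawer is out.
- lure_stand: Loose brass stand (0.6 kg, base 64 x 80 x 10 mm) standing on the drawer floor, carrying an olive, red-nosed lure 90 mm long (along its y). Origin under the base's centre; it rides along with the drawer. The lure and eye are firmly fixed to it.
- eye_spot (a point): Centre of the flat face of the yellow eye (disc 16 mm across, black pupil 7 mm), the spot to press; about 52 mm above the drawer floor. Its z axis is the eye face's outward normal, which leans 20 degrees (0.35 rad) from straight up towards the stand's own -x (roughly the drawer's front). Nothing on the stand or lure rises in front of the eye's face.
- pusher: Round tool 150 mm long hanging upright in a caddy hole, 0.07 kg. Origin: centre of the rubber tip's end face; z towards the handle. From the tip: pad 10 mm across to 8 mm, rod 6 mm across to 40 mm, shank 18 mm across to 70 mm (in the hole), collar 30 mm across to 75 mm (rests on the caddy), yellow handle 18 mm across from 75 to 150 mm: grip there.
- pusher_tip (a joint): How far the pusher's sprung rubber tip is pushed in towards the handle, in m: 0 free, 0.012 at its end. It starts to move at 1 N and takes 0.5 N more per mm (4 N at 6 mm, 7 N at 12 mm); beyond that the tool is rigid.
- tip_face (a point): Centre of the end face of the rubber tip, moving with it; z along the tool towards the handle.
- caddy: Grey block 90 (x) x 170 (y) x 85 mm high fixed to the table, origin under its centre, with three holes 20 mm across in a row along its y at -55, 0 and +55 mm. One tool hangs in each hole; which is where varies. The tool tops stand 80 mm (pusher), 35 mm (bodkin) and 30 mm (burnisher) above the block: lift a tool 75 mm to clear its hole, 110 mm to clear the others.
- bodkin: Blue-handled tool, 95 mm, hangs in the caddy like the pusher (same collar and lower shank); leave it. Origin on its axis 70 mm below the collar's underside.
- burnisher: Dark-wood-handled tool, 88 mm, hangs in the caddy like the pusher (same collar and lower shank); leave it. Origin on its axis 70 mm below the collar's underside.
- spool_wire: Loose silver wire spool, 38 mm across, 30 mm high, standing; origin under its centre. Leave it.
- spool_red: Loose red thread spool, 38 mm across, 30 mm high; origin under its centre. Leave it.
- spool_copper: Loose copper wire spool, 38 mm across, 30 mm high; origin under its centre. Leave it.
- glue: Loose glue bottle, 34 mm across, 110 mm high, blue cap; origin under its centre. Leave it.
- torch: Black torch standing on its head, 42 mm across, 135 mm high; origin under its centre. Leave it.
- hook_tin: Loose aluminium dish, 76 mm across, 22 mm high; origin under its centre. Leave it.
- eye: The yellow eye disc itself (16 mm across), part of the lure; origin and axes as eye_spot.
Not all that is in view belongs to the job. Leave any brown look-alike of the caddy alone.

How it is judged:
By the outcome, as a careful person would: the job done as asked, in the order asked, and still so for the second after the job is handed in, while the arm keeps its last pose, push and grip.
It also fails if it takes over 50 s, if anything falls off the work surface, if the arm or the gripper's body presses on something with over 40 N, if the wrist force passes 120 N, or if a joint passes its speed limit or range.

ROBOT

A 6-joint arm with a two-finger parallel gripper is mounted at the origin on the work surface. World frame = base frame: x ahead of the robot, y to its left, z up, the work surface at z = 0. Lengths are in mm, angles in rad, forces in N, time in s.
With the tool pointing down it reaches from about 275 to 850 mm from the base axis. Payload 5.2 kg.
Tool frame: the origin (TCP) lies on the mounting face of the last link; the fingertips stand 173 mm ahead of it and the grasp point (between the pads) lies 155 mm ahead of it; z points along the fingers, y is the line along which they close (so a half turn about z gives the same grasp; the last joint's range is limited). The gripper opens to 85 mm and grips with 20 to 120 N. Pads are 22 mm wide; open, the fingers measure 114 mm over their backs; the gripper's body (76 mm by 85 mm) begins 54 mm behind the grasp point. The pads swing forward as they close: fully open they stand 13 mm farther back than shut.
Start: joints at [1.053, 0.259, 1.535, -0, 1.348, -0.203], TCP at [170.273, 522.985, 404.71] pointing down, gripper open.
Joint ranges: [-3.14, 3.14], [-0.91, 2.08], [0.19, 2.58], [-1.22, 4.36], [0.22, 2.71], [-3.12, 3.12]. Speed limits (rad/s): [2.57, 2.57, 3.14, 3.14, 3.14, 3.14].

INTERFACE

Orientations are given as a unit quaternion [w, x, y, z].
In Python, from rig import status, vision, ticket gives the robot as it stands.
- The arm moves only by the tool carry_out, never from a script. Its argument "plan" is one flat list of numbers, 5 for each row, row after row: the shift along the tool's x, y, z in m, then the turn about the tool's z in rad, then the finger opening in m, from 0 to 0.0854. In form: [dx, dy, dz, twist, fingers, dx, dy, dz, twist, fingers, ...]. A call has 1 to 10 rows; each row is the pose to reach, as a shift and turn from the pose commanded when the call began, along the tool's axes at that moment; what a row does not reach only later rows make up. A row lasts 1/8 s, in which the tool goes at most 62.5 mm and 10.7 degrees, less where a joint would pass 70% of its speed; a pose out of reach is approached as far as the arm can. A call with a gripper value outside its range is refused whole. The fingers move at their own pace and stop on an object; "grip_force" is the grip in N (left out, the last holds). Time passes only in rows, so rows that repeat a pose let the fingers close. It gives the time, the measured TCP pose, the force, the opening and the grip force at its end, in the units of the state.
- status.get_state(): the state, without advancing time (a new reading comes with each control period).
- vision.capture(name): name is "scene" or "top" or "wrist"; returns the picture (400x640x3 uint8, red, green, blue); there is no depth.
- vision.calibration(name): a dict with "fx", "fy", "cx", "cy" (pixels), "pose" (4x4, takes a point from camera to world coordinates); the wrist camera has in their place "hand_eye" (4x4, takes a point from camera to tool coordinates, whose origin is the TCP and whose axes are the flange's). Camera axes: x right, y down, z forward; pixel columns grow to the right and rows downward; lengths in mm; the calibration is good to about 2 mm. A picture is of the moment at which its call begins: read the wrist's pose just before it. calibration takes no time and is no camera call.
- ticket.job_done(): hands the job in; it is judged then, once.
The state is a dict: "clock": time; "joint_positions": joint angles; "joint_velocities": joint speeds; "effort": joint torques, N m; "eef_pos": TCP position; "eef_rot": TCP orientation; "force": force on the tool from outside, world axes, zero at the start; "ft_torque": the same for the moment, N m; "width": finger opening in mm; "finger_force": force on a finger pad.
Only numpy, scipy, OpenCV 4.12 (cv2) and the standard library are available. Lean on these libraries where they do the work, as an engineer would, in place of code of your own. Each camera call takes 0.05 s, during which the arm holds its last target. There are 200 camera calls.

## Working session

There is one attempt and no reset: what is moved stays moved. The work goes in short steps, Python scripts to look and compute and a tool call to move; the robot and the scene stay as the last step left them, time stands still between calls to the robot, and variables do not carry over. Pictures are saved under pics/ and viewed, at most 10 in all, crops included, and the job is handed in when it is done.

Besides the shell and the picture viewer there is one more tool, called after ">>>" as a command line: name --argument value ..., lists and objects as JSON in quotes. carry_out: Moves the arm, as the interface text tells. Its arguments: {"type":"object","properties":{"plan":{"type":"array"},"grip_force":{"type":"number"}},"required":["plan"]}

```bash
mkdir -p pics; ls; python3 - <<'E'
from rig import status,vision
import cv2,numpy as np
np.set_printoptions(precision=4,suppress=True)
s=status.get_state();print(s)
for n in ("scene","top"):
    im=vision.capture(n);cv2.imwrite(f"pics/{n}0.png",im[:,:,::-1]);c=vision.calibration(n);print(n,c)
print(vision.calibration("wrist"))
E
```

```text
pics
{'clock': 0.0, 'joint_positions': array([ 1.0532,  0.2593,  1.5361, -0.    ,  1.348 , -0.2028]), 'joint_velocities': array([-0.0007, -0.0006, -0.0006, -0.001 ,  0.001 , -0.0008]), 'effort': array([  0.0027, -44.6031, -29.0571,   0.0001,   0.0116,   0.    ]), 'eef_pos': array([170.1534, 522.794 , 403.899 ]), 'eef_rot': array([-0.0003,  0.1567,  0.9876, -0.0008]), 'force': array([-0.1637,  0.6327, -0.7653]), 'ft_torque': array([-0.0182, -0.0283, -0.0694]), 'finger_force': 0.0, 'width': 85.20383214454195}
scene {'fx': 383.39864369289506, 'fy': 383.39864369289506, 'cx': 316.9761107131713, 'cy': 200.84440578501412, 'pose': array([[  -0.6574,    0.5267,   -0.5389, 1119.3043],
       [   0.7532,    0.4783,   -0.4515,  431.1906],
       [   0.0199,   -0.7027,   -0.7112,  859.0719],
       [   0.    ,    0.    ,    0.    ,    1.    ]])}
top {'fx': 506.44612643107854, 'fy': 506.44612643107854, 'cx': 323.3775366964579, 'cy': 183.92225954924518, 'pose': array([[   0.0261,   -0.98  ,    0.1973,  239.546 ],
       [  -0.9996,   -0.0231,    0.0176,  -67.4865],
       [  -0.0127,   -0.1977,   -0.9802, 1435.461 ],
       [   0.    ,    0.    ,    0.    ,    1.    ]])}
{'fx': 323.7532270546646, 'fy': 323.7532270546646, 'cx': 325.2041159407032, 'cy': 199.40608358059754, 'hand_eye': array([[ 0.0009, -0.9604, -0.2787, 71.5389],
       [ 1.    ,  0.0006,  0.001 ,  0.2907],
       [-0.0007, -0.2787,  0.9604, 30.0186],
       [ 0.    ,  0.    ,  0.    ,  1.    ]])}
```

View pics/scene0.png

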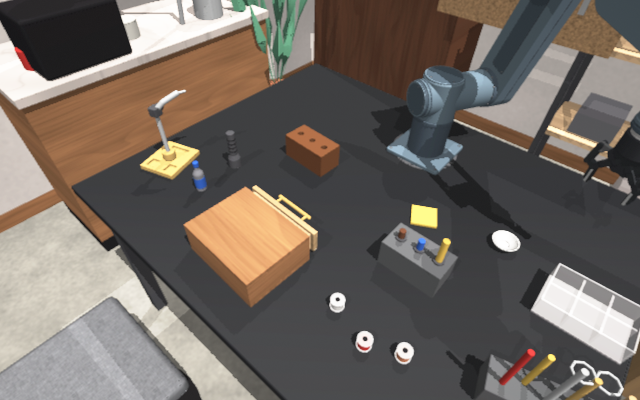

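View pics/top0.png

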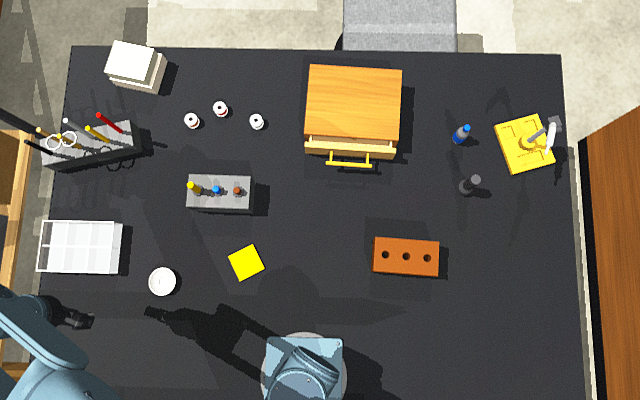

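The scene shows the cabinet with its bar handle at about (280–310, 197–218) and the grey caddy with the yellow pusher at (446, 240). In the top view the handle runs (328,161)–(374,164) and the pusher is at (190,187). I'll zoom in for exact pixels.

```bash
cat > h.py <<'E'
import numpy as np,cv2
from scipy.spatial.transform import Rotation as R
from scipy.optimize import least_squares
from rig import status,vision
np.set_printoptions(precision=4,suppress=True)
def tcp(s=None):
    s=s or status.get_state();q=s["eef_rot"];T=np.eye(4)
    T[:3,:3]=R.from_quat([q[1],q[2],q[3],q[0]]).as_matrix();T[:3,3]=s["eef_pos"];return T
def cam(n,T=None):
    c=vision.calibration(n);K=np.array([[c["fx"],0,c["cx"]],[0,c["fy"],c["cy"]],[0,0,1]])
    return K,(T@c["hand_eye"] if n=="wrist" else c["pose"])
def ray(C,p):
    K,P=C;d=P[:3,:3]@np.linalg.inv(K)@[p[0],p[1],1];return P[:3,3],d/np.linalg.norm(d)
def proj(C,X):
    K,P=C;x=K@(P[:3,:3].T@(np.asarray(X,float)-P[:3,3]));return x[:2]/x[2]
def tri(obs):
    A=0;b=0
    for C,p in obs:
        o,d=ray(C,p);M=np.eye(3)-np.outer(d,d);A=A+M;b=b+M@o
    X=np.linalg.solve(A,b);return X,[np.linalg.norm(proj(C,X)-p) for C,p in obs]
def onz(C,p,z):
    o,d=ray(C,p);return o+d*(z-o[2])/d[2]
E
python3 - <<'E'
import cv2,numpy as np
s=cv2.imread('pics/scene0.png');t=cv2.imread('pics/top0.png')
f=lambda im,x,y,w,h,k:cv2.resize(im[y:y+h,x:x+w],None,fx=k,fy=k,interpolation=cv2.INTER_CUBIC)
a=f(s,240,180,80,60,5);b=f(t,300,130,80,60,5);c=f(s,375,215,80,60,5);d=f(t,180,165,80,60,5)
cv2.imwrite('pics/z1.png',np.vstack([np.hstack([a,b]),np.hstack([c,d])]))
E
```

```text
(no output)
```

View pics/z1.png

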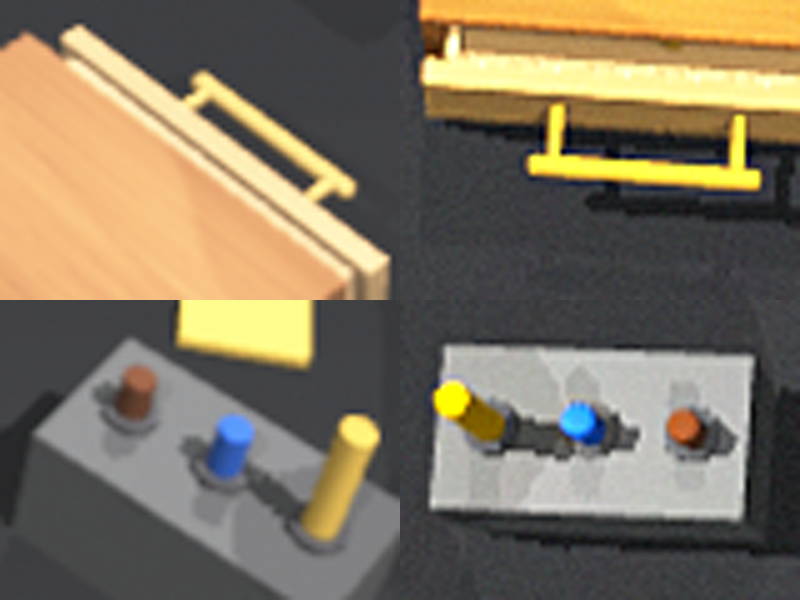

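```bash
python3 - <<'E'
from h import *
S=cam("scene");T=cam("top")
o=np.array([-.4,-.4])
def pr(n,a,b):
    X=tri([(S,np.array(a)+o),(T,np.array(b)+o)]);print(n,X[0],np.round(X[1],2));return X[0]
L=pr("hL(+y)",(309.8,217.8),(326,162.8));Rr=pr("hR",(280.2,195.8),(372,166))
print("mid",(L+Rr)/2,"len",np.linalg.norm(L-Rr),"yaw(y axis)",np.arctan2(-(L-Rr)[0],(L-Rr)[1]))
p=pr("pusher top",(446.8,241),(190.4,184.8));pr("collar",(438.6,261.2),(198,192))
pr("bodkin top",(422,220-0),(195+20.6,165+23.6))
pr("burn top",(375+27.8,215+15),(180+57,165+25.4))
for i in((264-180+180,0),): pass
cs=[onz(T,np.array(q)+o,85)for q in((188.6,174.4),(250.8,176.2),(248.2,209),(186.4,206.8))]
print("caddy",np.array(cs),np.mean(cs,0))
E
```

```text
hL(+y) [577.9131 -47.7853  61.0781] [0.18 0.18]
hR [ 570.9384 -174.6661   59.169 ] [0.49 0.53]
mid [ 574.4258 -111.2257   60.1235] len 127.08667175292943 yaw(y axis) -0.0549154207349131
pusher top [486.4006 298.6835 162.2897] [0.08 0.07]
collar [483.2471 299.2364  79.4838] [0.3  0.27]
bodkin top [476.9354 227.5257 174.1175] [1.16 1.09]
burn top [483.9358 187.2793 111.8686] [0.04 0.04]
caddy [[530.3643 327.9564  85.    ]
 [529.3098 156.9159  85.    ]
 [438.6294 158.9923  85.    ]
 [440.5804 326.8291  85.    ]] [484.721  242.6734  85.    ]
```

```bash
cat >> h.py <<'E'
def goal(g,phi,depth=155,T=None):
    """grasp-point world goal (mm), phi = world angle of tool y -> row shift (m), twist"""
    T=tcp() if T is None else T
    d=T[:3,:3].T@(np.asarray(g,float)+[0,0,depth]-T[:3,3])/1000
    a=np.arctan2(T[1,1],T[0,1]);tw=-(phi-a);tw=(tw+np.pi)%(2*np.pi)-np.pi
    print("row",np.round(d,4),"twist",round(tw,3),"rows>=",max(np.linalg.norm(d)/.0625,abs(tw)/.187).round(1))
E
python3 -c "
from h import *
goal([574,-111,182],-.055)"
```

```text
row [-0.5803 -0.4775  0.0675] twist 1.311 rows>= 12.1
```

>>> carry_out --plan '[-0.058, -0.048, 0.007, 0.131, 0.028, -0.116, -0.096, 0.014, 0.262, 0.028, -0.174, -0.143, 0.02, 0.393, 0.028, -0.232, -0.191, 0.027, 0.524, 0.028, -0.29, -0.239, 0.034, 0.655, 0.028, -0.348, -0.287, 0.04, 0.787, 0.028, -0.406, -0.334, 0.047, 0.918, 0.028, -0.464, -0.382, 0.054, 1.049, 0.028, -0.522, -0.43, 0.061, 1.18, 0.028, -0.58, -0.4775, 0.0675, 1.311, 0.028]'

```text
clock: 1.35
eef_pos: [505.3, -4.0, 348.4]
eef_rot: [-0.0, 0.728, 0.686, 0.0]
force: [1.1, -0.4, 1.1]
width: 27.7
finger_force: 0.0
```

```bash
python3 -c "
from h import *
goal([574,-111,182],-.055)"
```

```text
row [-0.1027  0.0749  0.0113] twist -0.005 rows>= 2.0
```

>>> carry_out --plan '[-0.0514, 0.0375, 0.0057, 0, 0.028, -0.1027, 0.0749, 0.0113, 0, 0.028, -0.1027, 0.0749, 0.0113, 0, 0.028, -0.1027, 0.0749, 0.0113, 0, 0.028]'

```text
clock: 1.85
eef_pos: [573.5, -108.7, 336.6]
eef_rot: [-0.001, 0.727, 0.687, -0.0]
force: [-0.8, 0.4, 0.2]
width: 28.0
finger_force: 0.0
```

```bash
python3 - <<'E'
from h import *
T=tcp();im=vision.capture("wrist");np.save("T1.npy",T);cv2.imwrite("pics/w1.png",im[:,:,::-1])
print(T);goal([574,-111,182],-.055)
C=cam("wrist",T);print(proj(C,[577.9,-47.8,62]),proj(C,[571,-174.7,62]))
E
```

```text
[[   0.0559    0.9984   -0.002   573.45  ]
 [   0.9984   -0.0559    0.0012 -108.7323]
 [   0.0011   -0.0021   -1.      336.612 ]
 [   0.        0.        0.        1.    ]]
row [-0.003  0.001  0.   ] twist 0.0 rows>= 0.0
[328.2367 120.521 ] [327.9636 275.4909]
```

View pics/w1.png

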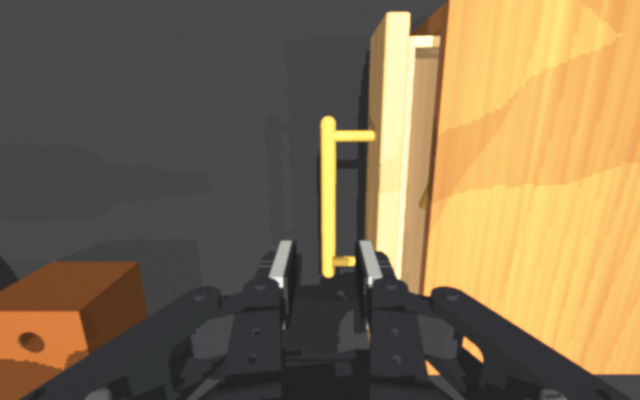

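The bar runs along column 328 from row 118 to 278, as predicted, and lies centrally between the fingers. I'll descend and grip.

>>> carry_out --plan '[-0.003, 0.001, 0.04, 0, 0.028, -0.003, 0.001, 0.08, 0, 0.028, -0.003, 0.001, 0.105, 0, 0.028, -0.003, 0.001, 0.12, 0, 0.028, -0.003, 0.001, 0.12, 0, 0.028, -0.003, 0.001, 0.12, 0, 0.005, -0.003, 0.001, 0.12, 0, 0.005, -0.003, 0.001, 0.12, 0, 0.005]' --grip_force 40

```text
clock: 2.9
eef_pos: [574.9, -111.2, 218.5]
eef_rot: [0.0, 0.726, 0.687, 0.001]
force: [-0.5, 3.4, 6.4]
width: 9.6
finger_force: 39.2
```

>>> carry_out --plan '[0, -0.01, 0, 0, 0.005, 0, -0.028, 0, 0, 0.005, 0, -0.046, 0, 0, 0.005, 0, -0.064, 0, 0, 0.005, 0, -0.082, 0, 0, 0.005, 0, -0.1, 0, 0, 0.005, 0, -0.115, 0, 0, 0.005, 0, -0.125, 0, 0, 0.005, 0, -0.13, 0, 0, 0.005, 0, -0.13, 0, 0, 0.005]'

```text
clock: 4.15
eef_pos: [444.7, -104.5, 218.5]
eef_rot: [0.001, 0.726, 0.687, 0.0]
force: [-0.9, 2.7, 8.7]
width: 9.2
finger_force: 40.3
```

>>> carry_out --plan '[0, -0.004, 0, 0, 0.005, 0, -0.008, 0, 0, 0.005, 0, -0.012, 0, 0, 0.005, 0, -0.015, 0, 0, 0.005, 0, -0.015, 0, 0, 0.005]'

```text
clock: 4.78
eef_pos: [439.0, -104.3, 218.9]
eef_rot: [0.011, 0.728, 0.686, 0.009]
force: [49.4, 16.6, -36.5]
width: 9.5
finger_force: 38.8
```

>>> carry_out --plan '[0, 0.008, 0, 0, 0.005, 0, 0.008, 0, 0, 0.005, 0, 0.008, 0, 0, 0.028, 0, 0.008, 0, 0, 0.028, 0, 0.008, 0, 0, 0.028, 0, 0.008, -0.03, 0, 0.028, 0, 0.008, -0.08, 0, 0.028, 0, 0.008, -0.14, 0, 0.028, 0, 0.008, -0.2, 0, 0.035, 0, 0.008, -0.2, 0, 0.035]'

```text
clock: 6.02
eef_pos: [438.6, -104.8, 422.3]
eef_rot: [0.005, 0.726, 0.687, 0.002]
force: [0.4, -0.8, -1.1]
width: 34.9
finger_force: 0.0
```

```bash
python3 - <<'E'
from h import *
print(tcp());goal([485,298.5,300],1.571)
import time
for n in("scene","top"):
    cv2.imwrite(f"pics/{n}1.png",vision.capture(n)[:,:,::-1])
f=lambda im,x,y,w,h,k:cv2.resize(im[y:y+h,x:x+w],None,fx=k,fy=k,interpolation=cv2.INTER_CUBIC)
cv2.imwrite("pics/z2.png",np.hstack([f(cv2.imread("pics/scene1.png"),260,160,100,120,4),f(cv2.imread("pics/top1.png"),300,110,100,120,4)]))
E
```

```text
[[   0.0553    0.9984    0.009   438.5565]
 [   0.9985   -0.0552   -0.005  -104.7868]
 [  -0.0045    0.0093   -0.9999  422.3407]
 [   0.        0.        0.        1.    ]]
row [ 0.4051  0.0244 -0.0342] twist -1.626 rows>= 8.7
```

View pics/z2.png

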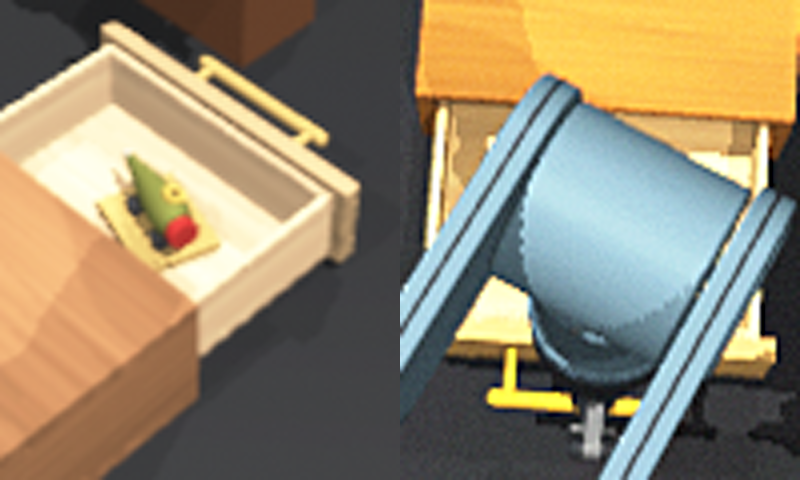

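```bash
python3 - <<'E'
from h import *
S=cam("scene");e=onz(S,(303.4,207.8),74);print(e)
T=tcp();im=vision.capture("wrist");np.save("T2.npy",T);cv2.imwrite("pics/w2.png",im[:,:,::-1])
p=proj(cam("wrist",T),e);print(p,T[:3,3])
f=lambda im,x,y,w,h,k:cv2.resize(im[y:y+h,x:x+w],None,fx=k,fy=k,interpolation=cv2.INTER_CUBIC)
x,y=int(p[0])-50,int(p[1])-37;print(x,y)
y=max(y,0);x=max(0,min(540,x));print(x,y);cv2.imwrite("pics/z3.png",f(im[:,:,::-1],x,y,100,75,8))
goal([e[0]-20,e[1]+20,225],-.055)
E
```

```text
[571.0767 -77.483   74.    ]
[462.5743 145.8829] [ 437.4526 -104.2172  417.563 ]
412 108
412 108
row [0.0528 0.1111 0.0363] twist -0.0 rows>= 2.1
```

View pics/z3.png

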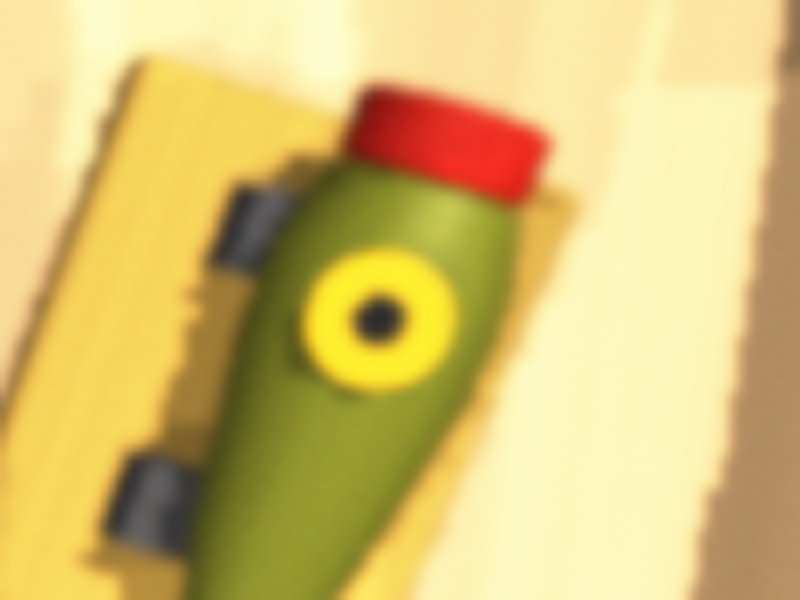

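```bash
python3 - <<'E'
from h import *
S=cam("scene");W=cam("wrist",np.load("T2.npy"))
p=np.array([458.9,147.6]);print(tri([(S,(303.4,207.7)),(W,p)]),onz(W,p,74))
g=lambda x,y,z:onz(W,(412+x/8-.4,108+y/8-.4),z)
for a,b in(((145,60),(5,400)),((575,195),(405,600))):
    d=g(*a,32)-g(*b,32);print("yaw",np.arctan2(-d[0],d[1]))
print("corner",g(145,60,32),g(575,195,32))
goal([530,-20,225],-.055); goal([560,-85,300],-.055)
E
```

```text
(array([568.8234, -79.4429,  71.2154]), [np.float64(0.0363741557684892), np.float64(0.10613324894791598)]) [567.6415 -78.9423  74.    ]
yaw -0.3784077010514191
yaw -0.33844328179049576
corner [551.593  -48.8195  32.    ] [610.1524 -69.666   32.    ]
row [0.089  0.088  0.0363] twist -0.0 rows>= 2.1
row [ 0.0259  0.1214 -0.0388] twist -0.0 rows>= 2.1
```

Pupil is at wrist pixel (459,147.6), with the stand yawed about −0.35. One more close view from another place will fix the eye's height and the yaw.

>>> carry_out --plan '[0, 0.06, 0.02, 0, 0.035, -0.006, 0.12, 0.037, 0, 0.035, -0.006, 0.12, 0.037, 0, 0.035, -0.006, 0.12, 0.037, 0, 0.035]'

```text
clock: 6.68
eef_pos: [556.8, -116.6, 377.9]
eef_rot: [-0.003, 0.726, 0.687, -0.001]
force: [-0.6, 1.2, 0.0]
width: 34.9
finger_force: 0.0
```

```bash
python3 - <<'E'
from h import *
T=tcp();im=vision.capture("wrist");np.save("T3.npy",T);cv2.imwrite("pics/w3.png",im[:,:,::-1])
p=proj(cam("wrist",T),[568,-79.2,73]);print(p,T[:3,3])
x,y=int(p[0])-50,max(0,int(p[1])-37);print(x,y)
cv2.imwrite("pics/z4.png",cv2.resize(im[y:y+75,x:x+100,::-1],None,fx=8,fy=8,interpolation=cv2.INTER_CUBIC))
goal([485,298.5,300],1.571)
E
```

```text
[338.6185 147.3761] [ 556.7968 -116.6487  377.9267]
288 110
row [ 0.4106 -0.0944 -0.0751] twist -1.626 rows>= 8.7
```

View pics/z4.png

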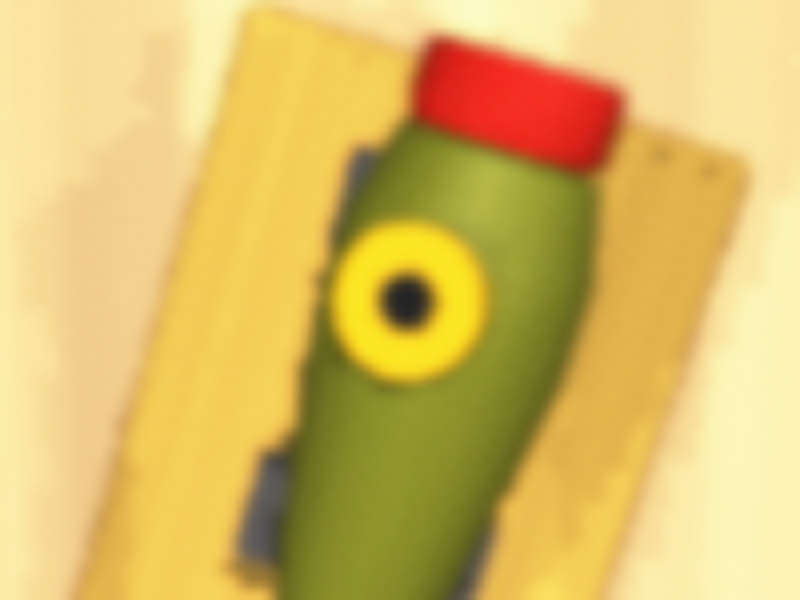

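```bash
python3 - <<'E'
from h import *
S=cam("scene");W2=cam("wrist",np.load("T2.npy"));W=cam("wrist",np.load("T3.npy"))
a=(458.9,147.6);b=(338.4,147.2);print(tri([(W2,a),(W,b)]),tri([(S,(303.4,207.7)),(W2,a),(W,b)]))
g=lambda x,y,z:onz(W,(288+x/8-.45,110+y/8-.45),z)
for a,b in(((248,10),(75,600)),((750,170),(605,600))):
    d=g(*a,32)-g(*b,32);print("yaw",np.arctan2(-d[0],d[1]))
d=g(748,168,32)-g(246,10,32);print(np.arctan2(d[1],d[0]),np.linalg.norm(d))
E
```

```text
(array([567.8034, -78.9851,  73.5978]), [np.float64(0.016250995083449345), np.float64(0.01856821505869445)]) (array([568.4616, -79.4125,  71.1681]), [np.float64(0.13262366994561361), np.float64(0.34940090209893165), np.float64(0.7085688111576228)])
yaw -0.35427592902046123
yaw -0.3415891691790461
-0.3491453357822591 62.623936257000764
```

>>> carry_out --plan '[0, 0, -0.05, -0.163, 0.035, 0.05, -0.012, -0.075, -0.326, 0.035, 0.1, -0.024, -0.075, -0.489, 0.035, 0.15, -0.036, -0.075, -0.652, 0.035, 0.2, -0.048, -0.075, -0.815, 0.035, 0.25, -0.06, -0.075, -0.978, 0.035, 0.3, -0.07, -0.075, -1.141, 0.035, 0.35, -0.08, -0.075, -1.304, 0.035, 0.4, -0.092, -0.075, -1.467, 0.035, 0.41, -0.094, -0.075, -1.626, 0.035]'

```text
clock: 7.98
eef_pos: [483.5, 299.8, 456.7]
eef_rot: [0.001, -0.004, 1.0, 0.001]
force: [0.5, 0.4, 0.4]
width: 34.9
finger_force: 0.0
```

```bash
python3 - <<'E'
from h import *
import time
T=tcp();im=vision.capture("wrist");T=tcp();im=vision.capture("wrist");np.save("T4.npy",T);cv2.imwrite("pics/w4.png",im[:,:,::-1])
print(T,proj(cam("wrist",T),[485,298.5,162]),proj(cam("wrist",T),[484,298.5,88]))
goal([485,298.5,300],1.571)
E
```

```text
[[ -0.9999  -0.0146   0.0012 483.682 ]
 [ -0.0146   0.9999   0.0015 299.6876]
 [ -0.0012   0.0015  -1.     456.6404]
 [  0.       0.       0.       1.    ]] [322.3537 194.2883] [322.8166 174.9913]
row [-0.0008  0.      0.0016] twist 0.003 rows>= 0.0
```

View pics/w4.png

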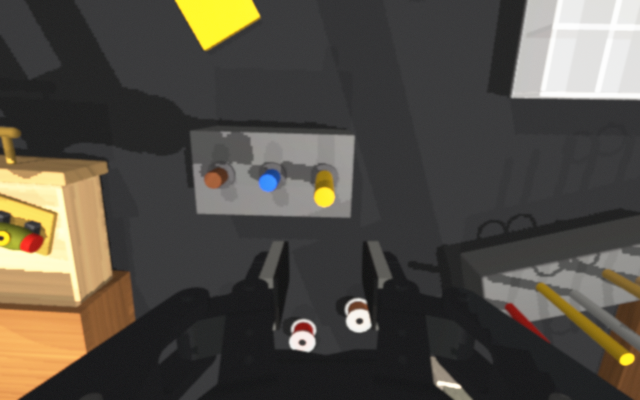

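The pusher's top is at (324,195) in the wrist view, so it stands at about y = 300. I'll descend onto the handle and grip it.

>>> carry_out --plan '[-0.001, 0.0005, 0.05, 0, 0.035, -0.001, 0.0005, 0.1, 0, 0.035, -0.001, 0.0005, 0.14, 0, 0.035, -0.001, 0.0005, 0.165, 0, 0.035, -0.001, 0.0005, 0.1715, 0, 0.035, -0.001, 0.0005, 0.1715, 0, 0.035, -0.001, 0.0005, 0.1715, 0, 0.01, -0.001, 0.0005, 0.1715, 0, 0.01, -0.001, 0.0005, 0.1715, 0, 0.01]' --grip_force 40

```text
clock: 9.2
eef_pos: [487.6, 298.3, 285.7]
eef_rot: [0.001, -0.0, 1.0, 0.0]
force: [-0.1, -1.8, 7.2]
width: 16.8
finger_force: 39.3
```

>>> carry_out --plan '[0, 0, -0.02, 0, 0.01, 0, 0, -0.04, 0, 0.01, 0, 0, -0.045, 0, 0.01, 0.008, 0, -0.045, 0, 0.01, 0.015, 0, -0.045, 0, 0.01, 0.022, 0, -0.045, 0, 0.01, 0.03, 0, -0.045, 0, 0.01, 0.036, 0, -0.045, 0, 0.01, 0.04, 0, -0.045, 0, 0.01, 0.04, 0, -0.045, 0, 0.01]' --grip_force 25

```text
clock: 10.45
eef_pos: [446.7, 298.2, 329.1]
eef_rot: [-0.0, -0.0, 1.0, -0.0]
force: [3.2, -0.2, 1.6]
width: 17.2
finger_force: 40.0
```

```bash
python3 - <<'E'
from h import *
T=tcp();im=vision.capture("wrist");s=vision.capture("scene");np.save("T5.npy",T)
cv2.imwrite("pics/w5.png",im[:,:,::-1]);cv2.imwrite("pics/s5.png",s[:,:,::-1])
print(T)
a=cv2.resize(s[190:290,400:480],None,fx=5,fy=5,interpolation=cv2.INTER_CUBIC)
b=cv2.resize(im[140:340,240:400],None,fx=2.5,fy=2.5,interpolation=cv2.INTER_CUBIC)
cv2.imwrite("pics/z5.png",np.hstack([a,b])[:,:,::-1])
E
```

```text
[[ -1.      -0.0003  -0.0004 446.6664]
 [ -0.0003   1.      -0.0001 298.208 ]
 [  0.0004  -0.0001  -1.     329.1261]
 [  0.       0.       0.       1.    ]]
```

View pics/z5.png

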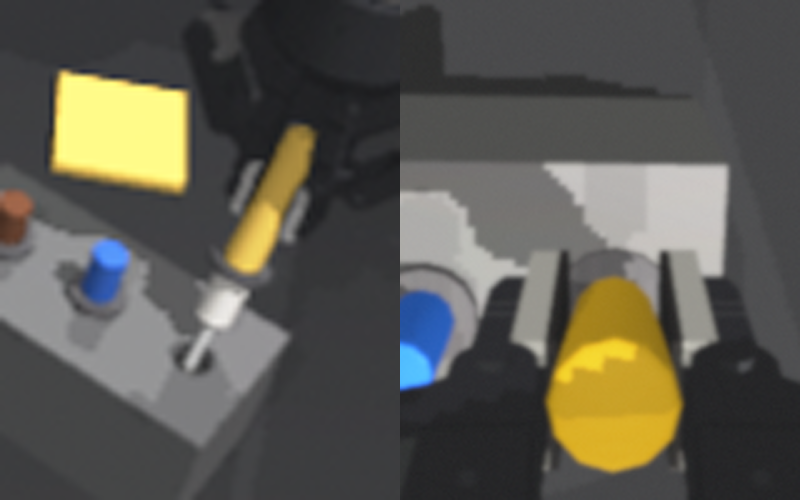

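The pusher leans in the grip with the handle toward the robot and its rod against the hole rim at scene pixel (438,262). I'll tighten, lift out and measure the angle.

>>> carry_out --plan '[0, 0, 0, 0, 0.01, 0, 0, 0, 0, 0.01, 0, 0, -0.03, 0, 0.01, 0, 0, -0.08, 0, 0.01, 0, 0, -0.13, 0, 0.01, 0, 0, -0.13, 0, 0.01, 0, 0, -0.13, 0, 0.01]' --grip_force 60

```text
clock: 11.42
eef_pos: [446.3, 298.1, 457.6]
eef_rot: [-0.002, -0.0, 1.0, -0.0]
force: [0.2, 0.8, -1.4]
width: 16.2
finger_force: 58.7
```

```bash
python3 - <<'E'
from h import *
s=vision.capture("scene");T=tcp();im=vision.capture("wrist");s=vision.capture("scene");np.save("T6.npy",T);t=vision.capture("top")
cv2.imwrite("pics/w6.png",im[:,:,::-1]);cv2.imwrite("pics/s6.png",s[:,:,::-1])
print(T,status.get_state()["force"])
S=cam("scene");W=cam("wrist",T);g=T@[0,0,155,1];g=g[:3]
def q(a,L): return g+L*np.array([np.sin(a),0,-np.cos(a)])
for d in(15,20,25):
    a=np.radians(d);print(d,[(proj(S,q(a,L)).round(1),proj(W,q(a,L)).round(1)) for L in(-35,40,115)])
a=cv2.resize(s[170:250,390:470],None,fx=5,fy=5,interpolation=cv2.INTER_CUBIC)
b=cv2.resize(im[130:290,245:405],None,fx=2.5,fy=2.5,interpolation=cv2.INTER_CUBIC)
cv2.imwrite("pics/z6.png",np.hstack([a,b])[:,:,::-1])
E
```

```text
[[ -1.      -0.0003  -0.0046 446.3112]
 [ -0.0003   1.      -0.0015 298.0776]
 [  0.0046  -0.0015  -1.     456.903 ]
 [  0.       0.       0.       1.    ]] [ 0.3802 -0.895  -1.5076]
15 [(array([478.9, 174.2]), array([323. , 305.2])), (array([464.5, 203.4]), array([324. , 258.9])), (array([451.5, 229.8]), array([324.4, 239.8]))]
20 [(array([479.4, 173.9]), array([323. , 295.7])), (array([464. , 203.8]), array([324. , 265.2])), (array([449.9, 231.3]), array([324.4, 252.6]))]
25 [(array([479.8, 173.6]), array([323., 286.])), (array([463.5, 204.2]), array([324. , 271.6])), (array([448.4, 232.6]), array([324.4, 265.6]))]
```

View pics/z6.png

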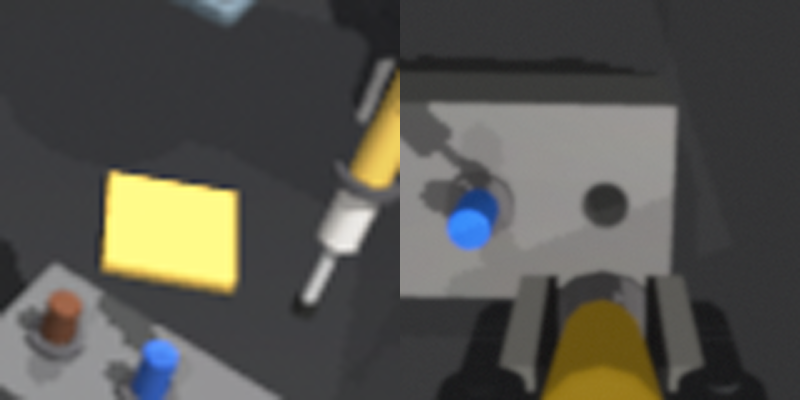

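The tip's scene pixel (450,231) fits a 20° lean. I'll check this numerically from the wrist picture, where the span from collar to handle top is sensitive to the angle.

```bash
python3 - <<'E'
from h import *
im=cv2.imread("pics/w6.png");hsv=cv2.cvtColor(im,cv2.COLOR_BGR2HSV)
for r in range(236,330,2): print(r,hsv[r,324],end="; ")
print()
y=(hsv[:,:,0]>15)&(hsv[:,:,0]<35)&(hsv[:,:,1]>150)&(hsv[:,:,2]>60)
for r in range(250,330,6):
    c=np.where(y[r,280:370])[0]+280;print(r,(c.min(),c.max()) if len(c) else None,end=" ")
print()
T=np.load("T6.npy");W=cam("wrist",T);g=(T@[0,0,155,1])[:3]
th=np.linspace(0,2*np.pi,73)
for d in(14,16,18,20,22,24):
    a=np.radians(d);ax=np.array([np.sin(a),0,-np.cos(a)]);u=np.array([np.cos(a),0,np.sin(a)]);v=np.array([0,1,0])
    c=lambda L,r:np.array([proj(W,g+L*ax+r*(np.cos(t)*u+np.sin(t)*v)) for t in th])
    A=c(-35,9);B=c(40,9);C=c(40,15)
    print(d,"topface rows",A[:,1].min().round(1),A[:,1].max().round(1),"w",np.ptp(A[:,0]).round(1),"handle base",B[:,1].min().round(1),"collar",C[:,1].min().round(1))
E
```

```text
236 [ 20  12 132]; 238 [ 20   8 100]; 240 [ 0  5 54]; 242 [165   9  55]; 244 [ 0  0 55]; 246 [ 0  5 54]; 248 [15 27 57]; 250 [ 21 158  89]; 252 [ 23 221 105]; 254 [ 23 221 106]; 256 [ 23 214 107]; 258 [ 22 214 107]; 260 [ 22 210 108]; 262 [ 22 214 107]; 264 [ 22 212 107]; 266 [ 22 210 108]; 268 [ 22 219 106]; 270 [ 22 219 106]; 272 [ 23 219 105]; 274 [ 23 220 108]; 276 [ 23 216 124]; 278 [ 22 211 149]; 280 [ 23 210 152]; 282 [ 23 209 154]; 284 [ 23 209 154]; 286 [ 23 206 155]; 288 [ 23 209 154]; 290 [ 22 209 155]; 292 [ 22 207 155]; 294 [ 23 210 153]; 296 [ 23 210 153]; 298 [ 23 209 154]; 300 [ 23 207 154]; 302 [ 23 208 153]; 304 [ 23 211 161]; 306 [ 23 212 170]; 308 [ 23 212 171]; 310 [ 23 213 170]; 312 [ 22 213 171]; 314 [ 22 211 172]; 316 [ 23 210 171]; 318 [ 23 212 170]; 320 [ 23 210 171]; 322 [ 22 215 171]; 324 [ 22 215 171]; 326 [ 23 215 172]; 328 [ 22 190 150]; 
250 (np.int64(324), np.int64(327)) 256 (np.int64(313), np.int64(336)) 262 (np.int64(311), np.int64(339)) 268 (np.int64(308), np.int64(343)) 274 (np.int64(306), np.int64(345)) 280 (np.int64(304), np.int64(347)) 286 (np.int64(302), np.int64(348)) 292 (np.int64(300), np.int64(350)) 298 (np.int64(299), np.int64(352)) 304 (np.int64(299), np.int64(352)) 310 (np.int64(300), np.int64(350)) 316 (np.int64(303), np.int64(348)) 322 (np.int64(309), np.int64(342)) 328 (np.int64(321), np.int64(329)) 
14 topface rows 279.5 334.4 w 55.5 handle base 241.5 collar 230.8
16 topface rows 275.5 331.1 w 55.5 handle base 244.0 collar 233.2
18 topface rows 271.5 327.7 w 55.5 handle base 246.4 collar 235.6
20 topface rows 267.6 324.1 w 55.5 handle base 248.9 collar 238.0
22 topface rows 263.7 320.5 w 55.4 handle base 251.4 collar 240.5
24 topface rows 259.9 316.8 w 55.4 handle base 253.9 collar 243.0
```

```bash
python3 - <<'E'
from h import *
T=np.load("T6.npy");W=cam("wrist",T);S=cam("scene");g0=(T@[0,0,155,1])[:3]
th=np.linspace(0,2*np.pi,181)
def f(p,tipw=1):
    a,L0,dx,dy,dz,sx,sy=p;g=g0+[dx,dy,dz];ax=np.array([np.sin(a),0,-np.cos(a)]);u=np.array([np.cos(a),0,np.sin(a)]);v=np.array([0,1,0])
    c=lambda L,r:np.array([proj(W,g+(L+L0)*ax+r*(np.cos(t)*u+np.sin(t)*v)) for t in th])
    A=c(-35,9);B=c(40,9);C=c(40,15);t=proj(S,g+(115+L0)*ax)
    return np.r_[A[:,1].min()-275.3,A[:,1].max()-328.5,np.ptp(A[:,0])-54,(A[:,0].max()+A[:,0].min())/2-326,B[:,1].min()-249.5,C[:,1].min()-238.7,tipw*(t+[sx,sy]-[449.7,231.4])/.7,L0/3,np.array([dx,dy,dz])/2,np.array([sx,sy])/.7]
for w in(0,1):
    r=least_squares(lambda p:f(p,w),[.35,0,0,0,0,0,0]);print(np.degrees(r.x[0]),r.x,r.fun.round(2),"sd deg",np.degrees(np.sqrt(np.linalg.inv(r.jac.T@r.jac)[0,0])))
E
```

```text
18.297370172549424 [ 0.3193  2.1973  1.9866  0.9564 -0.3717  0.      0.    ] [-0.72  0.67 -0.07 -0.08 -0.18 -0.01  0.    0.    0.73  0.99  0.48 -0.19
  0.    0.  ] sd deg 0.40815247132761684
18.338320946664247 [ 0.3201  1.8667  1.844   0.9203 -0.2628 -0.1663 -0.4208] [-0.82  0.81  0.17 -0.19 -0.21 -0.07  0.24  0.6   0.62  0.92  0.46 -0.13
 -0.24 -0.6 ] sd deg 0.4042378031436395
```

```bash
cat >> h.py <<'E'
EYE=np.array([567.8,-79.0,73.6]);YAW=-.348
N=np.array([-np.sin(.349)*np.cos(YAW),-np.sin(.349)*np.sin(YAW),np.cos(.349)])
A_=.323;TIP=np.array([-1.8-117*np.sin(A_),0.9,155.2+117*np.cos(A_)])
def Rphi(phi):
    y=np.array([np.cos(phi),np.sin(phi),0]);z=np.array([0,0,-1.]);return np.c_[np.cross(y,z),y,z]
def gotip(off,eye=EYE,tip=TIP):
    phi=np.pi/2+YAW;t=eye+off*N-Rphi(phi)@tip;goal(t,phi,depth=0)
E
python3 -c "
from h import *
gotip(30)"
```

```text
row [-0.0748 -0.3611  0.0893] twist 0.348 rows>= 6.1
```

>>> carry_out --plan '[-0.01, -0.05, 0, 0.05, 0.01, -0.02, -0.1, 0, 0.1, 0.01, -0.03, -0.15, 0, 0.15, 0.01, -0.042, -0.2, 0, 0.2, 0.01, -0.053, -0.25, 0, 0.25, 0.01, -0.063, -0.3, 0, 0.3, 0.01, -0.0748, -0.361, 0.02, 0.348, 0.01, -0.0748, -0.361, 0.06, 0.348, 0.01, -0.0748, -0.361, 0.0893, 0.348, 0.01, -0.0748, -0.361, 0.0893, 0.348, 0.01]'

```text
clock: 12.88
eef_pos: [520.9, -62.8, 366.5]
eef_rot: [-0.004, 0.173, 0.985, 0.001]
force: [0.7, 0.2, 0.6]
width: 17.0
finger_force: 58.9
```

```bash
python3 - <<'E'
from h import *
s=vision.capture("scene");T=tcp();s=vision.capture("scene");cv2.imwrite("pics/s7.png",s[:,:,::-1])
S=cam("scene");gotip(30);gotip(8)
pt=proj(S,(T@np.r_[TIP,1])[:3]);pe=proj(S,EYE);print(T[:3,3],"tip",pt,"eye",pe,status.get_state()["force"])
x0,y0=int(pt[0])-10,int(pt[1])-12
g=s.astype(int).sum(2)//3
print(x0,y0)
for r in range(y0,y0+32): print(r,*["%3d/%3d"%(g[r,c],s[r,c,2]) for c in range(x0,x0+20)])
E
```

```text
row [ 0.0007 -0.0006  0.002 ] twist 0.0 rows>= 0.0
row [-0.0069 -0.0006  0.0227] twist 0.0 rows>= 0.4
[521.6205 -62.735  368.5976] tip [307.2998 198.6746] eye [303.7884 207.0164] [ 0.3535 -0.2824 -0.0804]
297 186
186 143/111 145/113 146/114 146/115 144/113 138/108 136/106 137/107 142/111 150/117 156/121 178/153 198/187 212/208 222/219 222/219 216/213 198/194 210/179 219/175
187 141/110 143/111 144/112 146/114 146/115 146/115 141/111 136/106 136/106 139/108 144/112 163/139 194/184 218/214 222/220 220/218 208/205 177/173 195/158 219/175
188 140/109 141/110 142/111 143/111 144/113 147/115 146/115 144/113 138/108 135/105 137/107 142/114 165/148 195/189 217/213 217/213 208/204 170/162 142/112 179/133
189 140/109 139/108 140/109 141/110 142/111 144/112 146/114 146/115 146/115 140/110 136/106 138/108 144/123 152/146 161/157 185/167 223/196 221/187 163/125 120/ 89
190 140/109 140/109 140/109 140/109 141/110 142/111 143/112 144/113 146/115 146/115 147/115 140/111 154/144 151/150 128/118 150/122 203/162 228/194 227/192 185/143
191 143/112 141/110 140/110 139/108 140/109 141/110 141/110 143/111
[... 3660 characters left out ...]
/179 225/190 226/191 228/194 235/207 240/218
214  84/ 51  96/ 58 111/ 67 126/ 76 136/ 83 133/ 81 127/ 74 130/ 69 135/ 72 135/ 72 139/ 75 187/118 210/144 210/146 219/171 226/190 225/190 225/190 232/202 238/213
215  96/ 60  86/ 52  99/ 59 116/ 70 119/ 72 123/ 67 124/ 64 127/ 67 133/ 74 136/ 77 131/ 71 164/ 97 200/132 210/145 217/162 225/185 226/191 225/190 231/199 235/207
216 106/ 67  84/ 52  84/ 51 102/ 62 103/ 59 110/ 56 121/ 64 128/ 69 126/ 67 118/ 61 114/ 58 123/ 65 160/ 96 199/130 212/149 215/162 221/181 226/190 230/198 235/206
217  93/ 66  69/ 53  66/ 44  81/ 49  92/ 49 105/ 53 121/ 64 119/ 62 108/ 56  98/ 50  96/ 49  96/ 48 150/ 87 198/129 210/144 211/148 217/167 224/185 228/193 233/202
```

>>> carry_out --plan '[0, 0, -0.035, 0, 0.01, -0.04, 0, -0.035, 0, 0.01, -0.07, 0, -0.035, 0, 0.01, -0.07, 0, -0.035, 0, 0.01, -0.07, 0, -0.035, 0, 0.01]'

```text
clock: 13.6
eef_pos: [587.5, -86.2, 405.6]
eef_rot: [0.0, 0.173, 0.985, -0.0]
force: [-0.0, 0.1, -1.0]
width: 16.4
finger_force: 58.9
```

```bash
cat >> h.py <<'E'
def pupil(im,C,guess,w=22,tag=None):
    """subpixel centre of the eye disc: filled yellow ring near the guess"""
    p=proj(C,guess);x,y=int(p[0])-w,int(p[1])-w;k=8
    c=cv2.resize(im[y:y+2*w,x:x+2*w],None,fx=k,fy=k,interpolation=cv2.INTER_CUBIC)
    h=cv2.cvtColor(c,cv2.COLOR_RGB2HSV);m=cv2.inRange(h,(22,185,140),(33,255,255))
    cs,_=cv2.findContours(m,cv2.RETR_EXTERNAL,cv2.CHAIN_APPROX_NONE);b=max(cs,key=cv2.contourArea)
    e=cv2.fitEllipse(cv2.convexHull(b));q=np.array(e[0])/k-.5+.5/k+[x,y];return q,np.array(e[1])/k,p
E
python3 - <<'E'
from h import *
im=vision.capture("wrist");T=tcp();im=vision.capture("wrist");np.save("T8.npy",T);cv2.imwrite("pics/w8.png",im[:,:,::-1])
print(T[:3,3])
obs={}
for n,t in(("w2","T2"),("w3","T3"),("w8","T8")):
    i=cv2.imread(f"pics/{n}.png")[:,:,::-1].copy();C=cam("wrist",np.load(t+".npy"));print(n,*pupil(i,C,EYE))
i=cv2.imread("pics/scene1.png")[:,:,::-1].copy()
print("scene",*pupil(i,cam("scene"),EYE,10))
E
```

```text
[587.2521 -86.1377 405.474 ]
w2 [458.9326 147.7392] [19.352  20.5913] [457.777 147.638]
w3 [338.7122 147.2758] [20.9762 22.3599] [337.1198 147.3399]
w8 [324.4973 161.7363] [19.0169 20.0052] [324.7243 161.639 ]Traceback (most recent call last):
  File "<stdin>", line 8, in <module>
  File "h.py", line 41, in pupil
    cs,_=cv2.findContours(m,cv2.RETR_EXTERNAL,cv2.CHAIN_APPROX_NONE);b=max(cs,key=cv2.contourArea)
                                                                       ~~~^^^^^^^^^^^^^^^^^^^^^^^^
ValueError: max() iterable argument is empty
```

```bash
python3 - <<'E'
from h import *
c=vision.calibration("wrist");print(c);print(vision.calibration("wrist")["hand_eye"][:3,3],vision.calibration("scene")["pose"][:3,3],vision.calibration("scene")["cx"])
O=[("T2",(458.9,147.7)),("T3",(338.5,147.2)),("T8",(324.5,161.7))]
obs=[(cam("wrist",np.load(t+".npy")),p) for t,p in O]
print(tri(obs),tri(obs[:2]),onz(*obs[2],73.6))
# joint fit: eye + hand-eye translation and small rotation
import itertools
def f(v):
    r=[]
    for t,p in O:
        K,P=cam("wrist",np.load(t+".npy"));T=np.load(t+".npy");H=np.linalg.inv(T)@P
        H=H.copy();H[:3,3]+=v[3:6];H[:3,:3]=R.from_rotvec(v[6:9]).as_matrix()@H[:3,:3]
        r+=list((proj((K,T@H),v[:3])-p)/.4)
    return np.r_[r,v[3:6]/1.5,v[6:9]/.004,(v[2]-74)/2]
s=least_squares(f,np.r_[EYE,np.zeros(6)]);print(s.x,s.fun.round(2))
for n in("scene1","s7"):
    i=cv2.imread(f"pics/{n}.png");h=cv2.cvtColor(i,cv2.COLOR_BGR2HSV)
    print(n);[print(r,*["%d/%d/%d"%tuple(h[r,c]) for c in range(298,310)]) for r in range(203,213)]
E
```

```text
{'fx': 323.7532270546646, 'fy': 323.7532270546646, 'cx': 325.2041159407032, 'cy': 199.40608358059754, 'hand_eye': array([[ 0.0009, -0.9604, -0.2787, 71.5473],
       [ 1.    ,  0.0006,  0.001 ,  0.2604],
       [-0.0008, -0.2787,  0.9604, 30.0184],
       [ 0.    ,  0.    ,  0.    ,  1.    ]])}
[71.5473  0.2604 30.0184] [1119.3043  431.1906  859.0719] 316.9761107131713
(array([568.5055, -79.0737,  73.7544]), [np.float64(0.330345310577243), np.float64(0.5721783920461166), np.float64(0.8042355072797027)]) (array([568.967 , -79.0582,  73.4055]), [np.float64(0.09338599816246583), np.float64(0.10668182787559893)]) [567.7827 -79.2177  73.6   ]
[568.5474 -79.8308  73.6823  -0.5758  -0.2603  -0.1764   0.0004  -0.001
  -0.0008] [ 0.05 -0.16 -0.12  0.16  0.04  0.08 -0.38 -0.17 -0.12  0.09 -0.25 -0.2
 -0.16]
scene1
203 30/119/180 23/105/213 22/88/245 25/78/253 25/86/253 25/59/254 26/34/255 26/37/255 25/42/254 25/45/254 25/45/254 25/43/254
204 32/129/174 31/125/170 24/121/202 24/115/247 25/113/251 24/89/252 25/54/254 25/37/255 26/36/255 25/42/255 25/46/254 25/45/254
205 31/128/175 32/129/174 31/
[... 1653 characters left out ...]
53 24/51/254 25/39/255 26/34/255
208 32/129/166 32/129/174 25/143/192 25/149/245 25/145/246 21/147/185 21/151/215 27/133/253 26/97/254 23/68/253 23/53/254 25/41/255
209 31/130/159 32/130/171 27/140/179 23/154/225 24/148/244 25/146/246 25/142/250 26/136/253 26/116/253 23/92/251 22/71/251 23/54/253
210 32/130/153 32/129/166 30/129/174 26/140/188 23/150/216 24/149/232 24/149/233 23/149/221 23/134/226 24/114/248 24/80/252 22/62/252
211 32/129/148 31/128/161 32/129/174 31/130/179 30/130/187 29/131/194 29/131/187 30/129/170 29/127/166 24/125/239 25/95/252 23/73/252
212 32/128/139 32/129/156 31/129/168 32/129/180 32/129/190 32/127/186 32/127/186 32/128/181 31/129/162 22/133/219 24/114/250 24/91/251
```

```bash
cat >> h.py <<'E'
EYE=np.array([569.,-78.9,73.6]);TIP=np.array([-1.0-116*np.sin(A_),0.5,155+116*np.cos(A_)])
E
python3 -c "
from h import *
gotip(30,EYE,TIP);gotip(6,EYE,TIP);print(proj(cam('scene'),EYE),Rphi(np.pi/2+YAW).T@N)"
```

```text
row [0.0676 0.0001 0.0386] twist 0.001 rows>= 1.2
row [0.0594 0.0001 0.0611] twist 0.001 rows>= 1.4
[303.528  207.2605] [ 0.342   0.     -0.9397]
```

>>> carry_out --plan '[0.04, 0, 0, 0, 0.01, 0.0676, 0, 0.015, 0, 0.01, 0.0676, 0, 0.0386, 0, 0.01, 0.0635, 0, 0.05, 0, 0.01, 0.0594, 0, 0.061, 0, 0.01, 0.0594, 0, 0.061, 0, 0.01, 0.0594, 0, 0.061, 0, 0.01]'

```text
clock: 14.58
eef_pos: [532.3, -66.5, 344.0]
eef_rot: [0.0, 0.173, 0.985, -0.0]
force: [0.4, 0.1, -0.7]
width: 16.8
finger_force: 58.9
```

```bash
python3 - <<'E'
from h import *
s=vision.capture("scene");T=tcp();s=vision.capture("scene");cv2.imwrite("pics/s9.png",s[:,:,::-1])
S=cam("scene");gotip(6,EYE,TIP)
print(T[:3,3],"tip",proj(S,(T@np.r_[TIP,1])[:3]),"eye",proj(S,EYE),[status.get_state()["force"] for _ in range(3)])
h=cv2.cvtColor(s,cv2.COLOR_RGB2HSV)
for r in range(197,214): print(r,*["%2d/%3d/%3d"%tuple(h[r,c]) for c in range(298,312)])
E
```

```text
row [ 0.001   0.0004 -0.0001] twist 0.0 rows>= 0.0
[532.2166 -66.5178 344.1243] tip [303.7009 205.7171] eye [303.528  207.2605] [array([-0.8832, -0.3087, -0.9114]), array([-0.8832, -0.3087, -0.9114]), array([-0.8832, -0.3087, -0.9114])]
197 16/ 92/178 15/ 92/178 16/ 92/178 20/ 74/248 25/ 42/254 24/ 51/254 20/ 73/248 16/ 76/201 18/ 20/153 20/ 14/169 14/ 36/193 15/ 57/194 16/ 80/184 16/ 92/183
198 16/ 92/178 16/ 92/178 15/ 92/178 16/ 92/218 22/ 63/252 25/ 40/255 23/ 57/253 17/ 57/223 20/  5/154 16/ 38/140 16/ 83/168 16/ 91/183 15/ 92/183 15/ 92/183
199 16/ 92/181 16/ 92/182 15/ 92/181 15/ 92/178 16/ 92/218 22/ 64/252 23/ 53/253 19/ 44/232 16/ 17/194 16/ 64/200 16/ 90/199 16/ 91/188 16/ 91/184 15/ 92/182
200 16/ 92/183 16/ 93/186 16/ 92/186 16/ 92/183 16/ 92/178 21/ 76/246 21/ 55/250 16/ 32/218 19/ 39/231 21/ 58/251 20/ 74/248 16/ 91/218 16/ 89/189 16/ 90/185
201 17/ 93/164 16/ 93/176 16/ 92/186 16/ 91/188 16/ 91/184 16/ 91/213 15/ 53/217 15/  8/196 18/ 49/231 23/ 53/253 25/ 45/254 22/ 65/251 18/ 85/233 16/ 90/203
202 27/111/158 18/ 95/153 16/ 93/165 16/ 92/177 16/ 93/178 16/ 71/158 18/
[... 1122 characters left out ...]
51 26/116/253 23/ 92/251 22/ 70/251 23/ 55/253 26/ 42/254 26/ 35/255
210 32/129/154 31/129/166 30/130/169 26/141/184 24/150/212 24/150/225 23/151/223 23/148/213 23/134/226 24/114/248 24/ 80/252 22/ 62/252 23/ 56/253 25/ 44/254
211 32/130/147 31/128/161 32/128/171 31/129/170 29/132/174 28/135/179 29/132/179 30/129/170 29/127/166 24/125/239 24/ 96/253 23/ 73/252 22/ 63/252 23/ 57/253
212 32/128/139 32/129/156 32/130/165 32/129/170 32/128/173 32/129/180 32/128/188 32/128/181 31/131/162 22/133/219 24/114/250 23/ 93/252 22/ 71/251 22/ 63/252
213 32/128/129 32/128/147 32/128/158 32/128/165 32/129/172 32/128/185 31/128/182 22/142/178 18/151/172 21/136/193 23/122/245 25/105/252 23/ 93/251 22/ 73/250
```

>>> carry_out --plan '[-0.001, 0, 0.0028, 0, 0.01, -0.0014, 0, 0.0038, 0, 0.01, -0.0014, 0, 0.0038, 0, 0.01]'

```text
clock: 15.05
eef_pos: [533.2, -66.8, 339.8]
eef_rot: [-0.0, 0.173, 0.985, 0.0]
force: [0.0, 0.5, -0.3]
width: 16.3
finger_force: 58.9
```

>>> carry_out --plan '[-0.0003, 0, 0.0009, 0, 0.01, -0.0003, 0, 0.0009, 0, 0.01]'

```text
clock: 15.3
eef_pos: [533.5, -67.0, 338.9]
eef_rot: [-0.0, 0.173, 0.985, -0.0]
force: [-0.5, -0.4, 0.1]
width: 16.4
finger_force: 58.9
```

>>> carry_out --plan '[-0.0003, 0, 0.0009, 0, 0.01, -0.0003, 0, 0.0009, 0, 0.01]'

```text
clock: 15.55
eef_pos: [533.7, -67.1, 338.0]
eef_rot: [-0.0, 0.173, 0.985, 0.0]
force: [-0.3, -0.2, -0.6]
width: 16.5
finger_force: 58.9
```

>>> carry_out --plan '[-0.0003, 0, 0.0009, 0, 0.01, -0.0003, 0, 0.0009, 0, 0.01]'

```text
clock: 15.8
eef_pos: [534.0, -67.2, 337.2]
eef_rot: [0.0, 0.173, 0.985, 0.0]
force: [-0.2, 1.1, 0.9]
width: 16.7
finger_force: 59.0
```

```bash
python3 - <<'E'
from h import *
F=[]
for i in range(6): s=vision.capture("scene");F.append(status.get_state()["force"])
T=tcp();print(np.mean(F,0),np.std(F,0),T[:3,3],((T@np.r_[TIP,1])[:3]-EYE)@N);cv2.imwrite("pics/s10.png",s[:,:,::-1])
h=cv2.cvtColor(s,cv2.COLOR_RGB2HSV)
for r in range(202,214): print(r,*["%2d/%3d/%3d"%tuple(h[r,c]) for c in range(298,309)])
E
```

```text
[-0.485   0.0685  0.6768] [0.5949 0.3156 0.1969] [534.02   -67.1908 337.2227] -1.6209507946734445
202 26/111/158 18/ 96/152 16/ 91/165 16/ 92/177 16/ 92/178 16/ 87/170 14/ 29/186 16/ 14/203 19/ 51/246 24/ 46/254 25/ 42/255
203 31/127/167 27/113/138 19/103/136 17/108/153 18/114/159 17/ 72/164 15/ 16/186 16/ 19/198 20/ 59/248 25/ 45/254 25/ 44/254
204 32/130/175 31/128/161 28/123/135 21/128/146 19/126/144 17/ 30/159 15/  3/191 17/ 43/226 22/ 53/253 25/ 41/255 25/ 45/254
205 31/128/175 32/129/176 31/128/161 27/128/138 20/ 97/108 20/  5/156 30/  1/180 19/ 61/238 25/ 42/254 26/ 34/255 25/ 39/255
206 32/129/174 32/128/177 29/132/187 28/136/152 24/ 69/ 70 30/  2/111 30/  2/122 16/ 82/203 22/ 65/252 25/ 38/255 26/ 34/255
207 32/130/171 32/130/177 26/142/205 24/148/167 23/ 48/ 48 40/ 14/ 55 22/ 70/ 84 20/132/222 24/ 82/252 24/ 51/254 25/ 39/255
208 32/130/165 32/129/174 25/145/192 22/153/167 22/117/ 85 45/ 12/ 44 21/150/165 25/140/250 26/ 97/254 23/ 68/253 23/ 53/254
209 32/130/159 32/130/171 27/139/180 22/155/201 21/156/216 22/154/223 23/151/238 25/140/251 26/116/253 23/ 92/251 22/ 71/251
210 32/129/154 32/129/166 30/130/169 26/141/184 24/151/213 24/151/225 23/152/222 23/148/213 23/135/226 24/114/248 24/ 80/252
211 32/130/147 31/128/161 32/130/171 31/130/171 29/132/174 29/132/188 29/131/187 31/129/170 29/127/166 24/125/239 24/ 96/253
212 32/128/139 32/129/156 31/129/168 32/130/173 32/129/172 32/127/185 32/128/193 32/128/181 31/129/162 22/133/219 24/114/250
213 32/130/129 32/128/147 31/129/162 32/128/169 32/129/172 32/128/178 31/128/175 22/142/178 18/151/172 21/137/194 23/122/245
```

>>> carry_out --plan '[0.0007, 0, -0.0019, 0, 0.01, 0.0007, 0.001, -0.0019, 0, 0.01, 0, 0.001, 0, 0, 0.01, -0.0007, 0.001, 0.0019, 0, 0.01, -0.001, 0.001, 0.0028, 0, 0.01, -0.0014, 0.001, 0.0038, 0, 0.01, -0.0014, 0.001, 0.0038, 0, 0.01]'

```text
clock: 16.98
eef_pos: [535.7, -66.7, 333.5]
eef_rot: [0.0, 0.173, 0.985, 0.0]
force: [-1.5, 1.4, 1.5]
width: 16.2
finger_force: 59.0
```

```bash
cat > chk.py <<'E'
from h import *
F=[]
for i in range(8): s=vision.capture("scene");F.append(status.get_state()["force"])
T=tcp();print(np.mean(F,0),np.std(F,0),T[:3,3],((T@np.r_[TIP,1])[:3]-EYE)@N, "F.n",np.mean(F,0)@N);cv2.imwrite("pics/s11.png",s[:,:,::-1])
h=cv2.cvtColor(s,cv2.COLOR_RGB2HSV)
for r in range(200,214): print(r,*["%2d/%3d/%3d"%tuple(h[r,c]) for c in range(298,309)])
E
python3 chk.py
```

```text
[-0.8367  0.8807  2.768 ] [0.3214 0.2614 0.369 ] [535.7023 -66.6687 333.4361] -5.66042837309663 F.n 2.972823797530378
200 16/ 92/183 16/ 93/186 16/ 92/186 16/ 91/182 20/ 75/247 25/ 43/254 22/ 51/253 18/ 46/228 17/ 18/198 19/ 40/237 19/ 51/239
201 17/ 93/164 15/ 93/176 16/ 93/186 16/ 91/187 16/ 91/221 22/ 64/252 21/ 61/249 15/ 45/182 16/ 59/207 22/ 54/251 24/ 47/254
202 26/110/155 18/ 96/149 16/ 93/165 16/ 92/178 16/ 92/178 16/ 92/211 15/ 56/217 18/  7/183 16/ 57/225 22/ 57/253 25/ 41/255
203 31/125/167 27/113/136 19/103/136 17/108/153 18/114/159 17/ 81/154 16/ 16/176 15/ 15/202 19/ 55/244 24/ 51/254 25/ 44/254
204 31/129/174 31/127/142 26/121/114 21/128/146 19/132/153 19/ 64/147 20/  9/179 19/ 39/233 23/ 46/253 25/ 41/255 25/ 45/254
205 32/129/176 32/128/167 31/128/133 25/129/123 22/110/118 18/ 17/150 15/  3/190 18/ 46/244 25/ 39/254 26/ 34/255 25/ 39/255
206 32/129/174 32/128/177 30/132/179 27/139/158 24/110/ 97  0/  2/137  0/  0/160 15/ 71/213 22/ 65/252 25/ 38/255 26/ 34/255
207 32/130/171 32/129/176 26/141/204 23/149/182 22/120/ 89  0/  3/ 85  0/  3/ 91 20/128/219 24/ 82/252 24/ 51/254 25/ 39/255
208 32/129/166 32/129/174 25/145/192 22/154/172 22/125/ 94 30/ 12/ 42 22/101/ 73 23/148/237 26/ 99/253 23/ 68/253 23/ 52/254
209 32/129/160 32/130/171 27/139/180 22/155/201 21/155/191 21/152/175 21/155/212 25/145/246 26/116/252 23/ 92/251 22/ 70/251
210 32/129/154 31/129/166 30/130/169 26/142/183 24/148/200 24/149/205 23/152/213 23/150/213 23/134/226 24/114/248 24/ 80/252
211 31/128/147 31/128/161 32/130/171 31/130/171 29/132/174 29/134/179 29/132/178 30/129/170 29/126/166 24/125/239 24/ 96/253
212 32/130/139 32/129/156 32/128/169 32/130/173 32/129/172 32/130/171 32/129/180 32/129/182 31/131/162 22/133/219 24/114/250
213 32/130/129 32/130/147 31/127/162 32/128/169 32/128/172 31/128/174 32/128/171 22/143/178 18/151/172 21/137/194 23/122/245
```

The pad centre is at scene pixel (303.2, 207.7) and the eye centre at about (303.2, 207.9). The push is now about 3 N, so I'll go slightly deeper.

>>> carry_out --plan '[-0.0003, 0, 0.0008, 0, 0.01, -0.0006, 0, 0.0016, 0, 0.01, -0.0006, 0, 0.0016, 0, 0.01, -0.0006, 0, 0.0016, 0, 0.01]'

```text
clock: 17.88
eef_pos: [536.3, -66.9, 331.8]
eef_rot: [0.0, 0.173, 0.985, 0.0]
force: [-0.1, 2.3, 3.4]
width: 17.0
finger_force: 59.2
```

```bash
python3 chk.py | head -1; python3 - <<'E'
from h import *
# drawer and neighbours: compare with earlier scene
a=cv2.imread("pics/scene1.png");b=cv2.imread("pics/s11.png");d=cv2.absdiff(a,b).max(2)>60
print("changed px box in drawer-front area",d[160:230,325:360].sum(),"caddy others",d[225:262,395:430].sum(),"spools",d[285:370,320:420].sum())
E
```

```text
[-0.9695  1.2747  3.1981] [0.5087 0.4972 0.3788] [536.256  -66.8814 331.7818] -7.41307913489786 F.n 3.4655692010335573
changed px box in drawer-front area 32 caddy others 0 spools 0
```

```bash
python3 - <<'E'
import cv2,numpy as np
a=cv2.imread("pics/scene1.png");b=cv2.imread("pics/s11.png");d=cv2.absdiff(a,b).max(2)>60
print(np.argwhere(d[160:230,325:360])[:,::-1].T+[[325],[160]])
# registration of the drawer's front-right corner patch, and stand/nose patch
for n,(x,y,w,h) in {"corner":(325,200,30,32),"nose":(298,211,14,14)}.items():
    r=cv2.matchTemplate(b[y-5:y+h+5,x-5:x+w+5],a[y:y+h,x:x+w],cv2.TM_CCOEFF_NORMED);print(n,cv2.minMaxLoc(r)[1::2],r[5,5])
E
```

```text
[[325 325 326 325 326 325 326 327 325 326 327 325 326 327 328 325 326 327
  328 325 326 327 328 329 326 327 328 329 326 327 328 325]
 [160 161 161 162 162 163 163 163 164 164 164 165 165 165 165 166 166 166
  166 167 167 167 167 167 168 168 168 168 169 169 169 172]]
corner (0.9998776316642761, (5, 5)) 0.99987763
nose (0.9972846508026123, (5, 5)) 0.99728465
```

The drawer and stand have not moved (the changed pixels are the arm itself), and the push is close to 4 N. Handing in.

```bash
python3 -c "
from rig import ticket
print(ticket.job_done())"
```

```text
the job is handed in; nothing more can be done
None
```

I pulled the drawer out to its stop and handed the job in with the pusher's tip still held on the middle of the yellow eye, at about 3.5–3.9 N and about 6 mm in; its lean measured 18–19° against the eye's 20°, and the drawer, stand, spools and other caddy tools had not moved in the scene view.

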